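# Hang the visor frame to be wiped and open the disinfectant jug

## Robot

A 7-joint arm with a two-finger parallel gripper is mounted at the origin on the work surface. World frame = base frame: x ahead of the robot, y to its left, z up, the work surface at z = 0. Lengths are in m, angles in rad, forces in N, time in s.
With the tool pointing down it reaches from about 0.4 to 0.85 m from the base axis. Payload 10.4 kg.
Tool frame: the origin (TCP) lies on the centre line of the jaws, within the pads' length; the fingertips stand 11 mm ahead of it and the grasp point (between the pads) lies 8 mm behind it (tip_reach is the distance from the TCP to the fingertips, in m); z points along the fingers, y is the line along which they close (so a half turn about z gives the same grasp; the last joint's range is limited). The gripper opens to 85 mm and grips with 20 to 120 N. Pads are 22 mm wide; open, the fingers measure 114 mm over their backs; the gripper's body (76 mm by 85 mm) begins 54 mm behind the grasp point. The pads swing forward as they close: fully open they stand 13 mm farther back than shut.
Start: joints at [-1.268, 0.332, -0.065, 1.46, 0.022, 1.35, -0.088], TCP at [0.2, 0.592, 0.242] pointing down, gripper open.
Joint ranges: [-2.6, 2.6], [-0.5, 2.12], [-1.47, 1.34], [0.16, 2.42], [-1.27, 4.41], [0.06, 2.06], [-2.6, 2.6]. Speed limits (rad/s): [2.22, 2.22, 2.79, 2.79, 3.14, 3.14, 3.14].

## Interface

Orientations are given as a unit quaternion [x, y, z, w].
In Python, from workcell import get_obs, camera, hand_in, tip_reach gives the robot as it stands. The module is installed in compiled form; this text tells all that it offers.
- The arm moves only by the tool move_arm, never from a script. Its argument "plan" is a list of rows, each an object with "delta_pos": the shift along the tool's x, y, z in a scale on which 1.0 is 1 m, a list of three; "turn": the turn, a rotation vector about the tool's x, y, z in a scale on which 1.0 is pi rad, a list of three; "fingers": the closure, from 0 (fully open) to 1 (shut). A call has 1 to 12 rows; each row is the pose to reach, as a shift and turn from the pose commanded when the call began, along the tool's axes at that moment; what a row does not reach only later rows make up. A row lasts 1/8 s, in which the tool goes at most 62.5 mm and 10.7 degrees, less where a joint would pass 70% of its speed; a pose out of reach is approached as far as the arm can. Shift and turn numbers lie between -1 and 1, and a call with a number outside is refused. A call with a gripper value outside its range is refused whole. The fingers move at their own pace and stop on an object; "force" is the grip in N (left out, the last holds). Time passes only in rows, so rows that repeat a pose let the fingers close. It gives the time, the measured TCP pose, the force, the opening and the grip force at its end, in the units of the state.
- get_obs(): the state, without advancing time (a new reading comes with each control period).
- camera(name): name is "scene" or "top" or "wrist"; returns a dict with "color" (400x640x3 uint8, red, green, blue), "range_z" (400x640 float32, m along the optical axis (not along the pixel's ray), 0 where there is no reading), "fx", "fy", "cx", "cy" (pixels), "k1" (the pictures are not rectified: a ray, as slopes to the right and down, at radius r is drawn at 1 + k1 r^2 times it, then the intrinsics apply), "R" (3x3) and "t" (3): a world point X has camera coordinates R X + t; the wrist camera has in their place "tool_from_camera" (4x4, takes a point from camera to tool coordinates, whose origin is the TCP and whose axes are the flange's). Camera axes: x right, y down, z forward; pixel columns grow to the right and rows downward; lengths in m; the calibration is good to about 2 mm. A picture is of the moment at which its call begins: read the wrist's pose just before it.
- hand_in(): hands the job in; it is judged then, once.
The state is a dict: "clock": time; "joint_pos": joint angles; "joint_velocities": joint speeds; "tau": joint torques, N m; "position": TCP position; "ee_rot": TCP orientation; "ft_force": force on the tool from outside, world axes, zero at the start; "torque": the same for the moment, N m; "grip_width": opening from 0.0 (shut) to 1.0 (fully open); "grasp_force": force on a finger pad.
Only numpy, scipy, OpenCV 4.12 (cv2) and the standard library are available. Lean on these libraries where they do the work, as an engineer would, in place of code of your own. Each camera call takes 0.05 s, during which the arm holds its last target. There are 200 camera calls.

## Task

Get the visor frame ready for disinfecting: hang the headband frame over the bar of the drip stand so that it straddles the bar, and let go of it. Then open the disinfectant jug: press its push-and-turn safety cap down, twist it free anticlockwise while it is down, without wrenching it, and lift it off. Finish while still holding the cap upright and still, clear above the jug's mouth by roughly 5 to 15 cm, with the frame still hanging and everything else on the trolley left where it stands.

Things in the scene. Friction and masses are not known exactly. Their poses are not given: they have to be found in the camera images.
- visor: Visor headband frame: rigid white arch, 24 mm wide band, standing on two black temple pads, 126 mm high, 0.12 kg. Origin: centre of its underside; z up, y along its span (140 mm), x across the band. Temple pads 44 x 14 x 36 mm (x, y, z) centred at y = +-63 mm, 112 mm apart inside. Crown level over 50 mm of y, then the band slopes down to the legs.
- visor_grip (a point): Point in the black brow pad on top of the frame's crown, on its centre line, 119 mm above the frame's underside. The brow pad measures 24 x 46 x 26 mm (x, y, z), from 100 to 126 mm up: the place to grip, fingers closing along the frame's x across its 24 mm. Axes parallel to the frame's.
- visor_under (a point): Centre of the underside of the frame's crown, 95 mm above its origin, 24 mm below visor_grip. With this resting on a bar that runs along the frame's x, the frame hangs steadily by its own weight.
- stand: Fixed drip stand: cream shallow tray, 180 x 300 x 14 mm (x, y, z), with two upright steel posts (14 mm thick, at y = +-125 mm) carrying a round horizontal steel bar, 14 mm thick, along its y axis, centre line 135 mm above the table. Origin: centre of the tray's underside.
- bar_top (a point): Middle of the bar of the drip stand, on its upper line, 142 mm above the table; the bar runs along this point's y axis.
- jug: White square disinfectant jug, 84 x 84 mm, clamped in a steel bracket (120 x 120 mm foot, plates to 70 mm high); it cannot move. Origin: centre of the underside; z up. Its shoulder (62 mm across, flat) is at z = 118 mm; the neck (40 mm across) ends at z = 137 mm. Neck and cap have a three-lug bayonet lock.
- jug_mouth (a point): Centre of the jug's mouth, on top of the neck, 137 mm above the table; axes parallel to the jug's.
- cap: Ribbed round white safety cap, 50 mm across, 34 mm high, about 0.05 kg, loose body locked on the jug's neck; upper 14 mm solid; grip across it at any yaw. Origin: centre of its underside, 126 mm above the table when locked; z up; x then parallel to the jug's x. Locked it neither lifts nor turns. It has 1.5 mm of sideways slack.
- cap_top (a point): Centre of the cap's top face, 34 mm above the cap's origin, 160 mm above the table when locked. Pressed down at least 4 mm (end of travel 8 mm), the cap can be turned anticlockwise seen from above; it lifts off after more than 0.71 rad; a stop comes at about 1.4 rad, so 1.0 to 1.1 rad is a good turn.
- seal (a joint): Black spring-loaded seal plug in the jug's mouth, under the cap: 0 at rest, grows to 0.0085 m as the cap is pressed down. The cap starts to move at 7 N and takes 11 N at 4 mm, 14 N at 8 mm.
- vial_a: Bystander: amber vial, 24 mm across, 50 mm high; origin at the centre of its underside.
- vial_b: Bystander: a second amber vial of the same size; origin at the centre of its underside.
- pump: Bystander: clear pump bottle, 60 mm across, 177 mm high; origin at the centre of its underside.
- cup: Bystander: clear cup of white syringes, 84 mm across, 108 mm high; origin at the centre of its underside.
- jar: Bystander: clear jar with a white lid, 70 mm across, 90 mm high; origin at the centre of its underside.
- dish: Bystander: steel dish, 100 x 200 x 30 mm; origin at the centre of its underside.
- thermo: Bystander: white thermometer case, 50 x 90 x 22 mm; origin at the centre of its underside.
Things that resemble listed ones, but are neither listed nor needed, are in the scene too. Leave any red or yellow look-alike of the visor alone.

How it is judged:
On the way, in this order (a step that is already met when the one before it is completed fails the run):
1. the visor frame hangs astride the bar of the drip stand, let go (z of visor_under in the frame of bar_top between -0.006 and 0.01 m and x of visor_under in the frame of bar_top between -0.03 and 0.03 m and y of visor_under in the frame of bar_top between -0.095 and 0.095 m and angle between visor's own z axis and vertical below 0.3 rad and contact force between visor and stand above 0.2 N and contact force between visor and the arm below 0.1 N and linear speed of visor below 0.05 m/s), for 0.3 s.
2. the cap is pressed down by more than 3.5 mm (value of joint seal above 0.0035 m), for 0.05 s.
3. the cap, still on the neck, has been twisted out of its lock (angle between the x axis of cap and the x axis of jug, either way round above 0.7 rad and z of cap in the frame of jug below 0.131 m and horizontal distance between cap and jug below 0.006 m), for 0.05 s.
At the end, for the whole second after the job is handed in: Frame hung on the bar (crown within 10 mm of its top, 30 mm across, 95 mm along), tilt under 0.3 rad, untouched, still; cap held in the fingers (over 1 N), still, tilt under 0.3 rad, its underside 30 to 200 mm above the jug's mouth and within 40 mm sideways of it, not touching the jug (all of step 1 and z of cap in the frame of jug_mouth between 0.03 and 0.2 m and horizontal distance between cap and jug_mouth below 0.04 m and angle between cap's own z axis and vertical below 0.3 rad and contact force between cap and the fingers above 1 N and contact force between cap and jug below 0.05 N and linear speed of cap below 0.03 m/s); the arm keeps its last pose, push and grip.
It fails at once if the cap is wrenched: more than 120 N between cap and jug (contact force between cap and jug above 120 N).
It fails at once if a bystander is shifted by more than 30 mm (distance of any of vial_a, vial_b, pump, cup, jar, dish, thermo from where it was at the start of the episode above 0.03 m).
It also fails if it takes over 51 s, if anything falls off the work surface, if the arm or the gripper's body presses on something with over 40 N, if the wrist force passes 120 N, or if a joint passes its speed limit or range.

## Working session

There is one attempt and no reset: what is moved stays moved. The work goes in short steps, Python scripts to look and compute and a tool call to move; the robot and the scene stay as the last step left them, time stands still between calls to the robot, and variables do not carry over. Pictures are saved under pics/ and viewed, at most 10 in all, crops included, and the job is handed in when it is done.

Besides the shell and the picture viewer there is one more tool, called after "Request:" as name(argument=value, ...), one argument or row to a line, values as JSON. move_arm: Moves the arm, as the interface text tells. Its arguments: {"type":"object","properties":{"plan":{"type":"array","items":{"type":"object","properties":{"delta_pos":{"type":"array","items":{"type":"number"}},"turn":{"type":"array","items":{"type":"number"}},"fingers":{"type":"number"}}}},"force":{"type":"number"}},"required":["plan"]}

```bash
mkdir -p pics; cat > h.py <<'E'
import numpy as np, cv2
from workcell import get_obs, camera, hand_in, tip_reach
from scipy.spatial.transform import Rotation as Ro
def cloud(c, obs=None):
    h,w=c["range_z"].shape
    u,v=np.meshgrid(np.arange(w),np.arange(h))
    K=np.array([[c["fx"],0,c["cx"]],[0,c["fy"],c["cy"]],[0,0,1.]])
    p=np.stack([u,v],-1).reshape(-1,1,2).astype(np.float64)
    xd=(p[:,0]-[c["cx"],c["cy"]])/[c["fx"],c["fy"]]
    x=xd.copy()
    for _ in range(20): x=xd/(1+c["k1"]*(x**2).sum(1,keepdims=True))
    z=c["range_z"].reshape(-1,1)
    P=np.hstack([x*z,z])
    if "R" in c: W=(P-c["t"])@np.array(c["R"])
    else:
        T=np.array(c["tool_from_camera"]); P=P@T[:3,:3].T+T[:3,3]
        W=Ro.from_quat(obs["ee_rot"]).apply(P)+obs["position"]
    W[z[:,0]==0]=np.nan
    return W.reshape(h,w,3)
def shot(n,f):
    o=get_obs(); c=camera(n); cv2.imwrite(f"pics/{f}.png",c["color"][:,:,::-1]); 
    W=cloud(c,o); np.savez(f"{f}.npz",W=W,C=c["color"]); return c,W
E
python3 - <<'E'
from h import *
o=get_obs(); print(o)
for n in("scene","top"):
    c,W=shot(n,n+"0"); print(n,c["k1"],c["fx"],-np.array(c["R"]).T@c["t"])
a=[cv2.imread(f"pics/{n}0.png") for n in("scene","top")]
E
```

```text
{'clock': 0.0, 'joint_pos': array([-1.26759328,  0.33286831, -0.06469078,  1.46093934,  0.02158693,
        1.34989117, -0.08848838]), 'joint_velocities': array([ 8.36814817e-04,  4.56322373e-04,  6.34185194e-04, -9.58793732e-04,
       -7.34865938e-04,  4.39589374e-04, -2.46952307e-05]), 'tau': array([-1.15845678e-04, -6.25426912e+01,  4.89703717e-02, -3.91607344e+01,
        1.61291898e-02,  9.75054310e-03, -2.96046119e-05]), 'position': array([0.19993482, 0.59178152, 0.24151906]), 'ee_rot': array([ 1.62171607e-01,  9.86762318e-01, -7.00278083e-04, -8.69431692e-05]), 'ft_force': array([-0.09542349, -0.60848383,  0.08395643]), 'torque': array([-0.01809532, -0.00955317,  0.01846443]), 'grasp_force': 0.0, 'grip_width': 1.0015894034630808}
scene -0.11487147782717798 426.17225088284425 [1.48836593 0.01187926 0.80969984]
top -0.10214386861600308 402.24686655823353 [ 0.43097129 -0.13621947  1.57629073]
```

View pics/scene0.png

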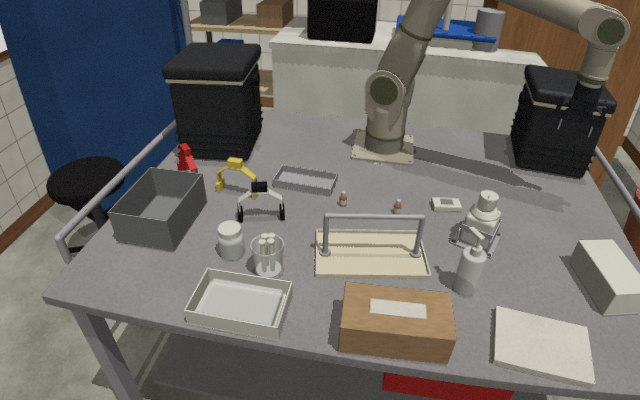

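View pics/top0.png

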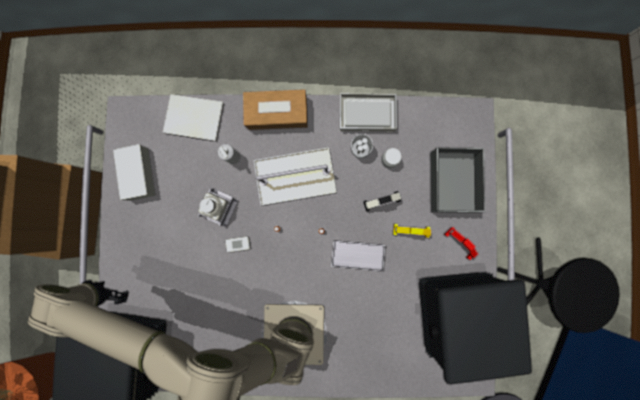

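Scene view: the white visor is at (261,200), the stand bar runs (325,216)-(423,216), and the jug with cap is at (484,215). In the top view these sit at (382,202), (295,178) and (212,206). The yellow and red look-alikes are separate.

```bash
cat > m.py <<'E'
from h import *
def fit(P,n):
    c,s,a=cv2.minAreaRect(P[:,:2].astype(np.float32)*1000)
    m=np.median(P,0); d=P[:,:2]-P[:,:2].mean(0); w,v=np.linalg.eigh(d.T@d); ax=v[:,1]
    print(n,len(P),'med',m.round(4),'rectc',np.round(c,1),np.round(s,1),round(a,1),'axis ang',np.degrees(np.arctan2(ax[1],ax[0])).round(1),'z',P[:,2].min().round(4),P[:,2].max().round(4))
for n in("scene0","top0"):
    D=np.load(n+".npz");W=D["W"];C=D["C"].astype(int);X,Y,Z=np.moveaxis(W,-1,0)
    print(n,'table z',np.nanmedian(Z[(X>.4)&(X<.8)&(abs(Y)<.4)]))
    def reg(u0,u1,v0,v1,zl,zh,extra=True):
        m=np.zeros(Z.shape,bool); m[v0:v1,u0:u1]=1
        return W[m&(Z>zl)&(Z<zh)&extra]
    vb=(230,295,170,225) if n[0]=='s' else (355,410,185,218)
    bb=(310,435,205,235) if n[0]=='s' else (250,345,140,205)
    jb=(465,505,185,255) if n[0]=='s' else (190,242,185,230)
    dark=C.max(-1)<70
    fit(reg(*vb,.03,.2),'visor'); fit(reg(*vb,.10,.2),'visor hi'); fit(reg(*vb,.03,.2,dark),'visor dark')
    fit(reg(*bb,.132,.2),'bar'); fit(reg(*bb,.006,.03),'tray')
    fit(reg(*jb,.15,.17),'cap'); fit(reg(*jb,.11,.122),'shoulder'); fit(reg(*jb,.05,.075),'plates');fit(reg(*jb,.157,.163),'captop')
E
python3 m.py; python3 - <<'E'
import cv2
a=cv2.imread('pics/scene0.png'); b=cv2.imread('pics/top0.png')
A=cv2.resize(a[150:300,200:520],None,fx=2.4,fy=2.4,interpolation=2); B=cv2.resize(b[135:240,185:425],(768,336-100+0),interpolation=2)
cv2.imwrite('pics/crop0.png',cv2.vconcat([A,B]))
E
```

```text
scene0 table z -0.0004854136352019228
visor 601 med [ 0.5268 -0.3459  0.0885] rectc [ 517.3 -335.7] [289.  150.1] 15.8 axis ang -163.7 z 0.03 0.1264
visor hi 175 med [ 0.5297 -0.3318  0.1189] rectc [ 522.7 -333.4] [27.6 43.9] 13.9 axis ang 103.6 z 0.1005 0.1264
visor dark 202 med [ 0.5281 -0.3305  0.1144] rectc [ 474.4 -346.3] [145.5 136.1] 14.9 axis ang 108.4 z 0.0302 0.1264
bar 480 med [0.6183 0.0105 0.1385] rectc [617.8   6.5] [ 16.8 259.8] 10.2 axis ang 100.5 z 0.132 0.1443
tray 346 med [0.5249 0.0142 0.0117] rectc [465.5  14.9] [144.6 379.3] 14.0 axis ang 115.6 z 0.0061 0.0284
cap 222 med [0.5026 0.3021 0.1577] rectc [582.7 276.8] [ 50.  242.3] 71.7 axis ang 164.2 z 0.1501 0.1697
shoulder 252 med [0.5147 0.2898 0.1167] rectc [591.  286.8] [ 68.1 232.7] 78.3 axis ang 163.5 z 0.11 0.1218
plates 234 med [0.5328 0.3171 0.065 ] rectc [492.  320.3] [ 83.6 117.9] 59.1 axis ang 114.7 z 0.0501 0.0749
captop 110 med [0.4983 0.3051 0.1586] rectc [579.1 275.5] [ 47.9 233.5] 70.2 axis ang 165.6 z 0.1571 0.1626
top0 table z 0.0007110203798766229
visor 276 med [ 0.5182 -0.3267  0.0887] rectc [
[... 219 characters left out ...]
ctc [ 519.1 -337.2] [ 40.  137.8] 17.5 axis ang 105.1 z 0.0304 0.132
bar 275 med [0.6141 0.0034 0.1396] rectc [615.4   2.5] [ 15.  261.3] 10.6 axis ang 100.3 z 0.133 0.1511
tray 1025 med [ 0.6155 -0.0085  0.0083] rectc [631.8  -7.2] [253.5 370.8] 0.9 axis ang 99.9 z 0.006 0.0285
cap 163 med [0.49   0.303  0.1584] rectc [488.3 304.1] [46.6 52.2] 0.0 axis ang 86.7 z 0.1501 0.1677
shoulder 104 med [0.4815 0.286  0.1154] rectc [487.8 295. ] [61.9 69.1] 83.2 axis ang 172.0 z 0.1101 0.1219
plates 137 med [0.4873 0.2734 0.0632] rectc [489.3 301.7] [ 97.2 120.3] 66.8 axis ang 173.3 z 0.0507 0.0749
captop 98 med [0.4901 0.3003 0.159 ] rectc [489.3 303.3] [48.3 48.4] 74.4 axis ang 103.1 z 0.157 0.1627
```

View pics/crop0.png

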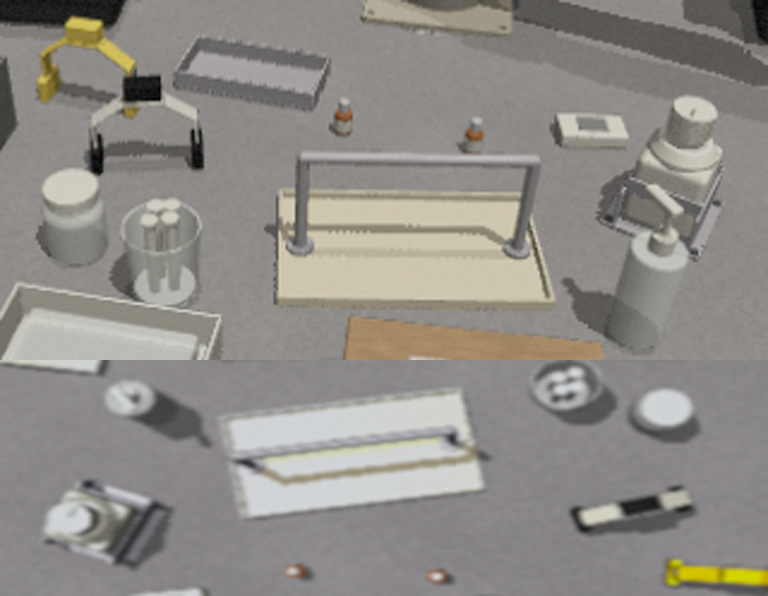

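```bash
cat >> h.py <<'E'
def go(x,y,z,yaw):
    "target TCP pointing down, tool y at yaw deg (mod 180) -> delta, turn in tool axes"
    o=get_obs(); R=Ro.from_quat(o["ee_rot"]); p=o["position"]
    best=None
    for k in(0,180,-180):
        a=np.radians(yaw+k); yy=np.array([np.cos(a),np.sin(a),0]); zz=np.array([0,0,-1.]); xx=np.cross(yy,zz)
        t=(R.inv()*Ro.from_matrix(np.stack([xx,yy,zz],1))).as_rotvec()
        if best is None or np.linalg.norm(t)<np.linalg.norm(best)-1e-6: best=t
    yv=R.as_matrix()[:,1]
    print('d',R.inv().apply(np.array([x,y,z])-p).round(4),'turn',best.round(4),'| pos',p.round(4),'yaw',np.degrees(np.arctan2(yv[1],yv[0])).round(2),'t',round(o["clock"],2),'f',o["ft_force"].round(1),'q',o["joint_pos"].round(2))
E
python3 -c "
from h import *
go(.45,.25,.28,40);go(.50,-.05,.28,17);go(.52,-.337,.24,17)"
```

```text
d [-0.3463 -0.2439 -0.0381] turn [-1.200e-03  4.000e-04  5.469e-01] | pos [0.1999 0.5918 0.2416] yaw 71.33 t 0.1 f [-0.4  0.3 -0.2] q [-1.27  0.33 -0.06  1.46  0.02  1.35 -0.09]
d [-0.4897 -0.5121 -0.0377] turn [-1.100e-03  6.000e-04  9.483e-01] | pos [0.1999 0.5918 0.2416] yaw 71.33 t 0.1 f [-0.4  0.3 -0.2] q [-1.27  0.33 -0.06  1.46  0.02  1.35 -0.09]
d [-0.6005 -0.7775  0.0026] turn [-1.100e-03  6.000e-04  9.483e-01] | pos [0.1999 0.5918 0.2416] yaw 71.33 t 0.1 f [-0.4  0.3 -0.2] q [-1.27  0.33 -0.06  1.46  0.02  1.35 -0.09]
```

The manual's scale: turns go in shares of pi rad. Converting my numbers, 0.95 rad / 3.1416 = 0.3024.

Request:
move_arm(
  plan=[
    {"delta_pos": [-0.346, -0.244, -0.038], "turn": [0, 0, 0.3024], "fingers": 0},
    {"delta_pos": [-0.346, -0.244, -0.038], "turn": [0, 0, 0.3024], "fingers": 0},
    {"delta_pos": [-0.346, -0.244, -0.038], "turn": [0, 0, 0.3024], "fingers": 0},
    {"delta_pos": [-0.346, -0.244, -0.038], "turn": [0, 0, 0.3024], "fingers": 0},
    {"delta_pos": [-0.346, -0.244, -0.038], "turn": [0, 0, 0.3024], "fingers": 0},
    {"delta_pos": [-0.346, -0.244, -0.038], "turn": [0, 0, 0.3024], "fingers": 0},
    {"delta_pos": [-0.346, -0.244, -0.038], "turn": [0, 0, 0.3024], "fingers": 0},
    {"delta_pos": [-0.49, -0.51, -0.038], "turn": [0, 0, 0.3024], "fingers": 0},
    {"delta_pos": [-0.49, -0.51, -0.038], "turn": [0, 0, 0.3024], "fingers": 0},
    {"delta_pos": [-0.49, -0.51, -0.038], "turn": [0, 0, 0.3024], "fingers": 0},
    {"delta_pos": [-0.49, -0.51, -0.038], "turn": [0, 0, 0.3024], "fingers": 0},
    {"delta_pos": [-0.49, -0.51, -0.038], "turn": [0, 0, 0.3024], "fingers": 0},
  ],
)

```text
clock: 1.6
position: [0.5008, -0.0504, 0.2803]
ee_rot: [0.596, 0.803, 0.0, -0.0]
ft_force: [1.2, 0.3, 0.6]
grip_width: 1.0
grasp_force: 0.0
```

```bash
python3 -c "
from h import *
go(.52,-.337,.25,17)"
```

```text
d [-0.2799 -0.0647  0.0302] turn [ 0.0003 -0.0002 -0.0028] | pos [ 0.5008 -0.0504  0.2803] yaw 16.84 t 1.6 f [1.2 0.3 0.6] q [-0.58  0.02  0.6   1.75 -0.01  1.38  0.32]
```

Request:
move_arm(
  plan=[
    {"delta_pos": [-0.28, -0.065, 0.03], "turn": [0, 0, 0], "fingers": 0},
    {"delta_pos": [-0.28, -0.065, 0.03], "turn": [0, 0, 0], "fingers": 0},
    {"delta_pos": [-0.28, -0.065, 0.03], "turn": [0, 0, 0], "fingers": 0},
    {"delta_pos": [-0.28, -0.065, 0.03], "turn": [0, 0, 0], "fingers": 0},
    {"delta_pos": [-0.28, -0.065, 0.03], "turn": [0, 0, 0], "fingers": 0},
    {"delta_pos": [-0.28, -0.065, 0.03], "turn": [0, 0, 0], "fingers": 0},
    {"delta_pos": [-0.28, -0.065, 0.03], "turn": [0, 0, 0], "fingers": 0},
  ],
)

```text
clock: 2.48
position: [0.5204, -0.3339, 0.2499]
ee_rot: [0.595, 0.803, 0.0, -0.0]
ft_force: [-0.3, -0.6, -0.1]
grip_width: 0.999
grasp_force: 0.0
```

```bash
python3 - <<'E'
from h import *
c,W=shot("wrist","w1"); C=c["color"].astype(int); Z=W[...,2]
ex=open('m.py').read().split('for n in')[0]; exec(ex)
near=np.hypot(W[...,0]-.52,W[...,1]+.337)<.11
fit(W[near&(Z>.1)&(Z<.15)],'hi'); fit(W[near&(Z>.121)&(Z<.15)],'top'); fit(W[near&(Z>.02)&(Z<.15)],'all')
fit(W[near&(Z>.1)&(Z<.15)&(C.max(-1)<70)],'dark hi')
go(.52,-.337,.111,17)
E
```

```text
hi 1425 med [ 0.5203 -0.3316  0.1269] rectc [ 521.1 -334.7] [23.9 48.2] 16.4 axis ang 106.6 z 0.1 0.1292
top 1262 med [ 0.521  -0.3346  0.127 ] rectc [ 521.5 -336. ] [23.8 45.4] 16.0 axis ang 106.3 z 0.121 0.1292
all 3607 med [ 0.5158 -0.3215  0.0914] rectc [ 478.9 -348.5] [132.3 138.5] 17.0 axis ang 87.8 z 0.0201 0.1292
dark hi 1293 med [ 0.5206 -0.3327  0.127 ] rectc [ 521.4 -335.8] [23.7 44.8] 16.6 axis ang 107.0 z 0.1077 0.1292
d [-0.0034 -0.0018  0.1391] turn [ 0.0003 -0.0009 -0.0001] | pos [ 0.5207 -0.3333  0.2501] yaw 16.99 t 2.52 f [-0.7  1.  -0.4] q [-0.12  0.39  0.81  1.5  -0.28  1.37  1.01]
```

View pics/w1.png

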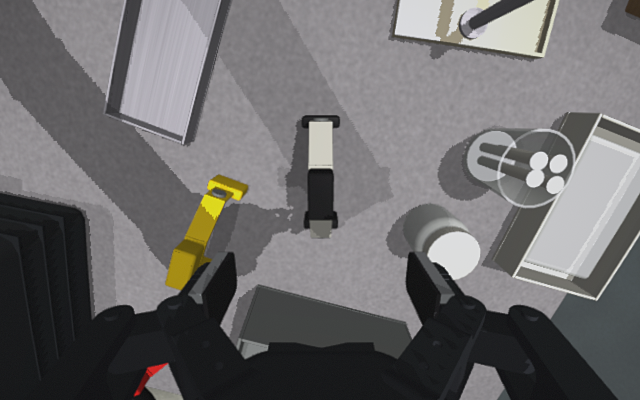

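Wrist view: the brow pad is centred at (320,193) px, aligned with the jaws, and nothing sits in the path of the fingers. It measures (0.521, -0.336, 0.127), which agrees with the listed 126 mm.

Converted, 0.01 rad / 3.1416 = 0.0032.

Request:
move_arm(
  plan=[
    {"delta_pos": [-0.002, 0, 0.06], "turn": [0, 0, 0.0032], "fingers": 0},
    {"delta_pos": [-0.002, 0, 0.11], "turn": [0, 0, 0.0032], "fingers": 0},
    {"delta_pos": [-0.002, 0, 0.138], "turn": [0, 0, 0.0032], "fingers": 0},
    {"delta_pos": [-0.002, 0, 0.138], "turn": [0, 0, 0.0032], "fingers": 0},
    {"delta_pos": [-0.002, 0, 0.138], "turn": [0, 0, 0.0032], "fingers": 0.9},
    {"delta_pos": [-0.002, 0, 0.138], "turn": [0, 0, 0.0032], "fingers": 0.9},
    {"delta_pos": [-0.002, 0, 0.138], "turn": [0, 0, 0.0032], "fingers": 0.9},
    {"delta_pos": [-0.002, 0, 0.138], "turn": [0, 0, 0.0032], "fingers": 0.9},
    {"delta_pos": [-0.002, 0, 0.138], "turn": [0, 0, 0.0032], "fingers": 0.9},
    {"delta_pos": [-0.002, 0, 0.138], "turn": [0, 0, 0.0032], "fingers": 0.9},
  ],
  force=40,
)

```text
clock: 3.78
position: [0.5212, -0.3368, 0.1131]
ee_rot: [0.6, 0.8, 0.0, 0.0]
ft_force: [-1.6, 1.2, 6.6]
grip_width: 0.273
grasp_force: 40.2
```

Request:
move_arm(
  plan=[
    {"delta_pos": [0, 0, -0.03], "turn": [0, 0, 0], "fingers": 0.9},
    {"delta_pos": [0, 0, -0.08], "turn": [0, 0, 0], "fingers": 0.9},
    {"delta_pos": [0, 0, -0.14], "turn": [0, 0, 0], "fingers": 0.9},
    {"delta_pos": [0, 0, -0.19], "turn": [0, 0, 0], "fingers": 0.9},
    {"delta_pos": [0, 0, -0.19], "turn": [0, 0, 0], "fingers": 0.9},
  ],
)

```text
clock: 4.4
position: [0.5217, -0.3379, 0.3063]
ee_rot: [0.6, 0.8, 0.001, 0.003]
ft_force: [1.1, 0.3, -2.9]
grip_width: 0.272
grasp_force: 39.6
```

```bash
python3 -c "
from h import *
go(.616,.003,.30,100.4)"
```

```text
d [0.3007 0.1862 0.0059] turn [ 8.0000e-04  6.9000e-03 -1.4677e+00] | pos [ 0.5217 -0.3379  0.3063] yaw 16.31 t 4.4 f [ 1.1  0.3 -2.9] q [-0.11  0.37  0.83  1.41 -0.27  1.47  0.99]
```

Converted, -1.468 rad / 3.1416 = -0.4673.

Request:
move_arm(
  plan=[
    {"delta_pos": [0.025, 0.015, 0], "turn": [0, 0, -0.0382], "fingers": 0.9},
    {"delta_pos": [0.055, 0.034, 0], "turn": [0, 0, -0.0828], "fingers": 0.9},
    {"delta_pos": [0.085, 0.053, 0], "turn": [0, 0, -0.1273], "fingers": 0.9},
    {"delta_pos": [0.115, 0.072, 0], "turn": [0, 0, -0.1751], "fingers": 0.9},
    {"delta_pos": [0.145, 0.09, 0], "turn": [0, 0, -0.2228], "fingers": 0.9},
    {"delta_pos": [0.175, 0.108, 0], "turn": [0, 0, -0.2706], "fingers": 0.9},
    {"delta_pos": [0.205, 0.127, 0], "turn": [0, 0, -0.3183], "fingers": 0.9},
    {"delta_pos": [0.235, 0.145, 0], "turn": [0, 0, -0.3661], "fingers": 0.9},
    {"delta_pos": [0.262, 0.162, 0], "turn": [0, 0, -0.4074], "fingers": 0.9},
    {"delta_pos": [0.285, 0.176, 0], "turn": [0, 0, -0.4393], "fingers": 0.9},
    {"delta_pos": [0.3, 0.186, 0], "turn": [0, 0, -0.4673], "fingers": 0.9},
    {"delta_pos": [0.3, 0.186, 0], "turn": [0, 0, -0.4673], "fingers": 0.9},
  ],
)

```text
clock: 5.9
position: [0.6147, 0.0052, 0.3007]
ee_rot: [-0.092, 0.996, 0.0, -0.001]
ft_force: [0.1, 0.6, -0.5]
grip_width: 0.273
grasp_force: 39.6
```

```bash
python3 - <<'E'
from h import *
ex=open('m.py').read().split('for n in')[0]; exec(ex)
go(.616,.003,.165,100.4)
c,W=shot("scene","s2"); D=np.load("scene0.npz")
Z=W[...,2]; near=np.hypot(W[...,0]-.616,W[...,1]-.003)<.12
fit(W[near&(Z>.18)&(Z<.34)],'visor')
w=near&(Z>.18)&(Z<.29); d=w&(c["color"].max(-1)<70)
fit(W[d&(Z<.24)],'pads')
cv2.imwrite('pics/s2c.png',cv2.resize(c["color"][80:280,270:470,::-1],(600,600)))
E
```

```text
d [-0.0012 -0.0025  0.1357] turn [ 0.0006 -0.0022  0.0028] | pos [0.6147 0.0052 0.3007] yaw 100.56 t 5.9 f [ 0.1  0.6 -0.5] q [-0.44  0.3   0.46  1.42 -0.13  1.46  1.77]
visor 1261 med [0.637  0.0114 0.2637] rectc [620.9   9.8] [ 84.  135.3] 85.3 axis ang -165.9 z 0.1852 0.34
pads 360 med [0.6791 0.0065 0.2074] rectc [616.6   6.9] [139.8  43.5] 11.0 axis ang -165.1 z 0.1878 0.2241
```

View pics/s2c.png

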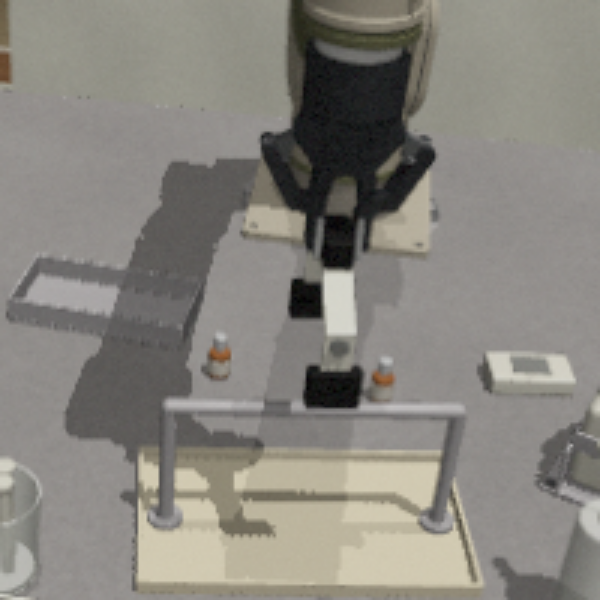

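The crop shows the frame held upright, astride and square to the bar. Its pads are centred at (0.617, 0.007). I'll lower it onto the bar.

Request:
move_arm(
  plan=[
    {"delta_pos": [-0.001, -0.002, 0.03], "turn": [0, 0, 0], "fingers": 0.9},
    {"delta_pos": [-0.001, -0.002, 0.07], "turn": [0, 0, 0], "fingers": 0.9},
    {"delta_pos": [-0.001, -0.002, 0.11], "turn": [0, 0, 0], "fingers": 0.9},
    {"delta_pos": [-0.001, -0.002, 0.13], "turn": [0, 0, 0], "fingers": 0.9},
    {"delta_pos": [-0.001, -0.002, 0.136], "turn": [0, 0, 0], "fingers": 0.9},
    {"delta_pos": [-0.001, -0.002, 0.139], "turn": [0, 0, 0], "fingers": 0.9},
    {"delta_pos": [-0.001, -0.002, 0.139], "turn": [0, 0, 0], "fingers": 0.9},
    {"delta_pos": [-0.001, -0.002, 0.139], "turn": [0, 0, 0], "fingers": 0.9},
  ],
)

```text
clock: 6.95
position: [0.6167, 0.0018, 0.1641]
ee_rot: [-0.091, 0.996, 0.0, 0.001]
ft_force: [0.3, -1.0, -1.3]
grip_width: 0.273
grasp_force: 39.5
```

Request:
move_arm(
  plan=[
    {"delta_pos": [0, 0, 0.002], "turn": [0, 0, 0], "fingers": 0.9},
    {"delta_pos": [0, 0, 0.003], "turn": [0, 0, 0], "fingers": 0.9},
    {"delta_pos": [0, 0, 0.004], "turn": [0, 0, 0], "fingers": 0.9},
    {"delta_pos": [0, 0, 0.004], "turn": [0, 0, 0], "fingers": 0.9},
  ],
)

```text
clock: 7.45
position: [0.6164, 0.0019, 0.16]
ee_rot: [-0.091, 0.996, 0.0, 0.0]
ft_force: [-3.3, -0.3, 5.3]
grip_width: 0.275
grasp_force: 40.5
```

Request:
move_arm(
  plan=[
    {"delta_pos": [0, 0, 0], "turn": [0, 0, 0], "fingers": 0.6},
    {"delta_pos": [0, 0, 0], "turn": [0, 0, 0], "fingers": 0.4},
    {"delta_pos": [0, 0, 0], "turn": [0, 0, 0], "fingers": 0.2},
    {"delta_pos": [0, 0, 0], "turn": [0, 0, 0], "fingers": 0.0},
    {"delta_pos": [0, 0, 0], "turn": [0, 0, 0], "fingers": 0.0},
    {"delta_pos": [0, 0, -0.02], "turn": [0, 0, 0], "fingers": 0.0},
    {"delta_pos": [0, 0, -0.06], "turn": [0, 0, 0], "fingers": 0.0},
    {"delta_pos": [0, 0, -0.11], "turn": [0, 0, 0], "fingers": 0.0},
    {"delta_pos": [0, 0, -0.15], "turn": [0, 0, 0], "fingers": 0.0},
    {"delta_pos": [0, 0, -0.15], "turn": [0, 0, 0], "fingers": 0.0},
  ],
)

```text
clock: 8.7
position: [0.6176, 0.0015, 0.3129]
ee_rot: [-0.091, 0.996, 0.0, 0.003]
ft_force: [0.3, 0.6, -1.1]
grip_width: 0.998
grasp_force: 0.0
```

```bash
python3 - <<'E'
from h import *
ex=open('m.py').read().split('for n in')[0]; exec(ex)
c,W=shot("scene","s3")
Z=W[...,2]; near=np.hypot(W[...,0]-.616,W[...,1]-.003)<.12; dk=c["color"].max(-1)<70
fit(W[near&dk&(Z>.15)&(Z<.19)],'brow'); fit(W[near&dk&(Z>.03)&(Z<.1)],'pads')
cv2.imwrite('pics/s3c.png',cv2.resize(c["color"][80:280,270:520,::-1],(750,600)))
go(.489,.303,.25,10);go(.489,.303,.25,-10)
# cap from both fixed views
for n in("scene0","top0"):
    D=np.load(n+".npz");W=D["W"];m=(np.hypot(W[...,0]-.489,W[...,1]-.303)<.045)
    for lo,hi in((.15,.165),(.158,.165)): fit(W[m&(W[...,2]>lo)&(W[...,2]<hi)],n+str(lo))
E
```

```text
brow 164 med [0.6286 0.0039 0.1695] rectc [617.4   3.4] [48.1 22.9] 10.6 axis ang -165.9 z 0.1501 0.1752
pads 261 med [0.6825 0.0056 0.0664] rectc [620.    3.4] [140.2  41.8] 11.0 axis ang -164.7 z 0.0472 0.0857
d [0.0713 0.3195 0.0604] turn [-0.002   0.0021 -1.5632] | pos [0.6168 0.0017 0.3106] yaw 100.43 t 8.75 f [ 0.8 -0.5 -0.2] q [-0.44  0.3   0.46  1.4  -0.13  1.47  1.78]
d [0.0713 0.3195 0.0604] turn [-0.0016  0.0023 -1.2142] | pos [0.6168 0.0017 0.3106] yaw 100.43 t 8.75 f [ 0.8 -0.5 -0.2] q [-0.44  0.3   0.46  1.4  -0.13  1.47  1.78]
scene00.15 186 med [0.4981 0.3059 0.1575] rectc [493.4 307.3] [48.1 51.2] 26.2 axis ang 152.2 z 0.1501 0.1636
scene00.158 72 med [0.5005 0.3066 0.1593] rectc [492.9 307.5] [43.8 45.8] 46.9 axis ang 92.5 z 0.158 0.1636
top00.15 160 med [0.49   0.3034 0.1584] rectc [488.3 304.1] [46.6 52.2] 0.0 axis ang 82.1 z 0.1501 0.165
top00.158 86 med [0.4865 0.3003 0.16  ] rectc [488.7 302.4] [48.9 45.6] 46.4 axis ang -171.4 z 0.1581 0.165
```

View pics/s3c.png

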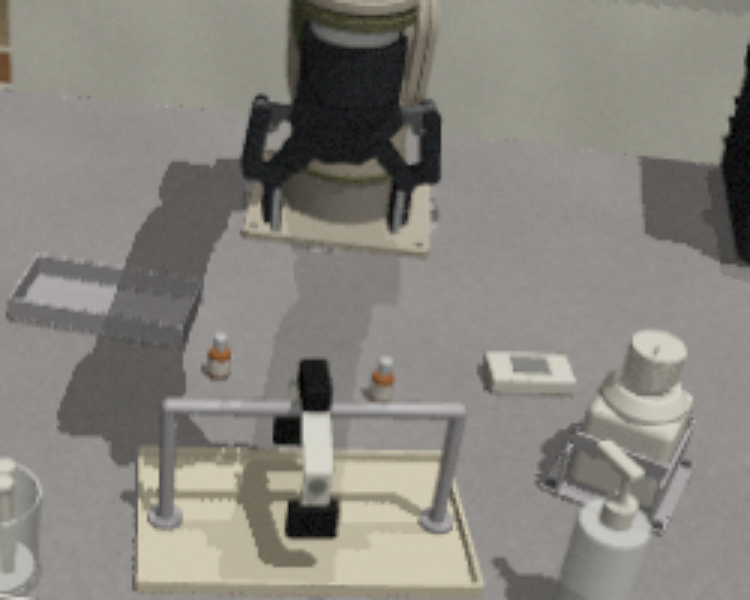

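The frame hangs astride the bar, with the brow pad at 0.175 m and untouched. Next is the cap, at (658,350) in this crop.

Converted, 1.75 rad / 3.1416 = 0.557.

Request:
move_arm(
  plan=[
    {"delta_pos": [0.071, 0.319, 0.06], "turn": [0, 0, 0.557], "fingers": 0},
    {"delta_pos": [0.071, 0.319, 0.06], "turn": [0, 0, 0.557], "fingers": 0},
    {"delta_pos": [0.071, 0.319, 0.06], "turn": [0, 0, 0.557], "fingers": 0},
    {"delta_pos": [0.071, 0.319, 0.06], "turn": [0, 0, 0.557], "fingers": 0},
    {"delta_pos": [0.071, 0.319, 0.06], "turn": [0, 0, 0.557], "fingers": 0},
    {"delta_pos": [0.071, 0.319, 0.06], "turn": [0, 0, 0.557], "fingers": 0},
    {"delta_pos": [0.071, 0.319, 0.06], "turn": [0, 0, 0.557], "fingers": 0},
    {"delta_pos": [0.071, 0.319, 0.06], "turn": [0, 0, 0.557], "fingers": 0},
    {"delta_pos": [0.071, 0.319, 0.06], "turn": [0, 0, 0.557], "fingers": 0},
    {"delta_pos": [0.071, 0.319, 0.06], "turn": [0, 0, 0.557], "fingers": 0},
    {"delta_pos": [0.071, 0.319, 0.06], "turn": [0, 0, 0.557], "fingers": 0},
    {"delta_pos": [0.071, 0.319, 0.06], "turn": [0, 0, 0.557], "fingers": 0},
  ],
)

```text
clock: 10.25
position: [0.4884, 0.3025, 0.2486]
ee_rot: [0.705, 0.709, -0.001, -0.0]
ft_force: [-0.0, -0.6, -0.3]
grip_width: 0.999
grasp_force: 0.0
```

```bash
python3 - <<'E'
from h import *
ex=open('m.py').read().split('for n in')[0]; exec(ex)
c,W=shot("wrist","w4"); Z=W[...,2]
m=(np.hypot(W[...,0]-.49,W[...,1]-.304)<.045)
fit(W[m&(Z>.15)&(Z<.17)],'cap'); fit(W[m&(Z>.157)&(Z<.17)],'captop'); fit(W[m&(Z>.112)&(Z<.123)],'shoulder')
P=W[m&(Z>.157)&(Z<.17)]; print(cv2.minEnclosingCircle((P[:,:2]*1000).astype(np.float32)))
go(.489,.303,.145,0)
E
```

```text
cap 3107 med [0.4913 0.3073 0.1611] rectc [491.3 305.7] [50.4 50. ] 18.3 axis ang 88.8 z 0.15 0.1638
captop 3002 med [0.4913 0.3066 0.1612] rectc [491.1 305.5] [50.3 49.8] 21.9 axis ang 88.8 z 0.157 0.1638
shoulder 1417 med [0.4905 0.3263 0.1182] rectc [490.1 314.6] [71.1 53.6] 7.1 axis ang -178.0 z 0.112 0.1211
((491.3529968261719, 305.1289367675781), 25.65040397644043)
d [0.0005 0.0006 0.1038] turn [-0.0006  0.0004  0.0056] | pos [0.4885 0.3026 0.2488] yaw 0.32 t 10.3 f [-0.5 -0.4 -0.5] q [-1.02  0.22  0.45  1.61 -0.1   1.33 -0.55]
```

View pics/w4.png

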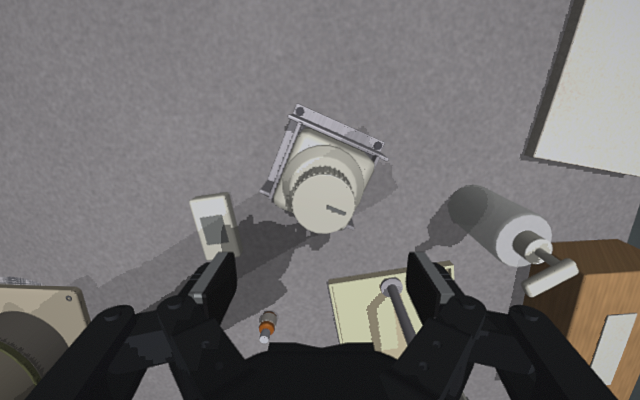

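The wrist view shows the cap at (322,203) px, with the pump and thermometer well clear of the jaws. The cap centre measures (0.491, 0.305) with its top at 0.161 m, matching the given 160 mm.

Request:
move_arm(
  plan=[
    {"delta_pos": [0.002, 0.0025, 0.04], "turn": [0, 0, 0], "fingers": 0},
    {"delta_pos": [0.002, 0.0025, 0.08], "turn": [0, 0, 0], "fingers": 0},
    {"delta_pos": [0.002, 0.0025, 0.102], "turn": [0, 0, 0], "fingers": 0},
    {"delta_pos": [0.002, 0.0025, 0.102], "turn": [0, 0, 0], "fingers": 0},
    {"delta_pos": [0.002, 0.0025, 0.102], "turn": [0, 0, 0], "fingers": 0.2},
    {"delta_pos": [0.002, 0.0025, 0.102], "turn": [0, 0, 0], "fingers": 0.35},
    {"delta_pos": [0.002, 0.0025, 0.102], "turn": [0, 0, 0], "fingers": 0.6},
    {"delta_pos": [0.002, 0.0025, 0.102], "turn": [0, 0, 0], "fingers": 0.6},
    {"delta_pos": [0.002, 0.0025, 0.102], "turn": [0, 0, 0], "fingers": 0.6},
    {"delta_pos": [0.002, 0.0025, 0.102], "turn": [0, 0, 0], "fingers": 0.6},
  ],
  force=60,
)

```text
clock: 11.55
position: [0.4912, 0.3051, 0.1484]
ee_rot: [0.706, 0.708, 0.001, -0.0]
ft_force: [-2.8, -0.5, 5.8]
grip_width: 0.562
grasp_force: 60.7
```

```bash
python3 -c "
from h import *
go(.491,.305,.147,0); print(get_obs()['torque'])"
```

```text
d [-0.0001 -0.0002  0.0014] turn [ 0.0003 -0.0012  0.0035] | pos [0.4912 0.3051 0.1484] yaw 0.2 t 11.55 f [-2.8 -0.5  5.8] q [-1.    0.31  0.43  1.73 -0.14  1.13 -0.52]
[-0.28409227  0.85678152  0.04218399]
```

Request:
move_arm(
  plan=[
    {"delta_pos": [0, 0, 0.002], "turn": [0, 0, 0], "fingers": 0.6},
    {"delta_pos": [0, 0, 0.004], "turn": [0, 0, 0], "fingers": 0.6},
    {"delta_pos": [0, 0, 0.006], "turn": [0, 0, 0], "fingers": 0.6},
    {"delta_pos": [0, 0, 0.007], "turn": [0, 0, 0], "fingers": 0.6},
    {"delta_pos": [0, 0, 0.007], "turn": [0, 0, 0], "fingers": 0.6},
  ],
  force=80,
)

```text
clock: 12.18
position: [0.4912, 0.3052, 0.1422]
ee_rot: [0.706, 0.708, 0.001, -0.0]
ft_force: [-7.1, -3.0, 13.8]
grip_width: 0.557
grasp_force: 82.3
```

Converted, -0.61 rad / 3.1416 = -0.1942.

Request:
move_arm(
  plan=[
    {"delta_pos": [0, -0.001, 0], "turn": [0, 0, -0.0159], "fingers": 0.6},
    {"delta_pos": [0, -0.001, 0], "turn": [0, 0, -0.0414], "fingers": 0.6},
    {"delta_pos": [0, -0.001, 0], "turn": [0, 0, -0.0668], "fingers": 0.6},
    {"delta_pos": [0, -0.001, 0], "turn": [0, 0, -0.0923], "fingers": 0.6},
    {"delta_pos": [0, -0.001, 0], "turn": [0, 0, -0.1178], "fingers": 0.6},
    {"delta_pos": [0, -0.001, 0], "turn": [0, 0, -0.1432], "fingers": 0.6},
    {"delta_pos": [0, -0.001, 0], "turn": [0, 0, -0.1687], "fingers": 0.6},
    {"delta_pos": [0, -0.001, 0], "turn": [0, 0, -0.1942], "fingers": 0.6},
  ],
)

```text
clock: 13.18
position: [0.4916, 0.306, 0.1429]
ee_rot: [0.46, 0.888, 0.002, 0.001]
ft_force: [-1.9, 0.8, 12.4]
grip_width: 0.552
grasp_force: 82.3
```

Converted, -0.47 rad / 3.1416 = -0.1496.

Request:
move_arm(
  plan=[
    {"delta_pos": [0, 0, 0], "turn": [0, 0, -0.0255], "fingers": 0.6},
    {"delta_pos": [0, 0, 0], "turn": [0, 0, -0.0509], "fingers": 0.6},
    {"delta_pos": [0, 0, 0], "turn": [0, 0, -0.0764], "fingers": 0.6},
    {"delta_pos": [0, 0, 0], "turn": [0, 0, -0.1019], "fingers": 0.6},
    {"delta_pos": [0, 0, 0], "turn": [0, 0, -0.1273], "fingers": 0.6},
    {"delta_pos": [0, 0, 0], "turn": [0, 0, -0.1496], "fingers": 0.6},
    {"delta_pos": [0, 0, 0], "turn": [0, 0, -0.1496], "fingers": 0.6},
    {"delta_pos": [0, 0, 0], "turn": [0, 0, -0.1496], "fingers": 0.6},
  ],
)

```text
clock: 14.18
position: [0.4917, 0.306, 0.143]
ee_rot: [0.241, 0.97, 0.002, 0.001]
ft_force: [0.8, 1.8, 11.8]
grip_width: 0.554
grasp_force: 82.4
```

```bash
python3 - <<'E'
from h import *
go(.491,.305,.25,62); print(get_obs()['torque'])
c,W=shot("scene","s5")
cv2.imwrite('pics/s5c.png',cv2.resize(c["color"][140:260,430:550,::-1],(600,600),interpolation=cv2.INTER_CUBIC))
E
```

```text
d [-1.00e-04 -7.00e-04 -1.07e-01] turn [0.0051 0.0018 0.0013] | pos [0.4917 0.306  0.143 ] yaw 62.07 t 14.18 f [ 0.8  1.8 11.8] q [-0.86  0.3   0.27  1.73 -0.09  1.12  0.52]
[0.07118836 0.17107978 0.04304779]
```

View pics/s5c.png

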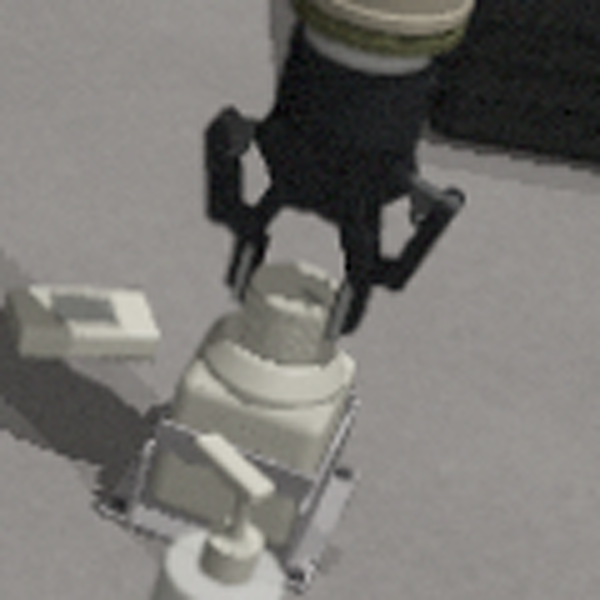

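The crop shows the cap gripped and pressed, with its pointer turned and only 0.04 N m of torque left. I'll lift it gently.

Request:
move_arm(
  plan=[
    {"delta_pos": [0, 0, -0.003], "turn": [0, 0, 0], "fingers": 0.6},
    {"delta_pos": [0, 0, -0.007], "turn": [0, 0, 0], "fingers": 0.6},
    {"delta_pos": [0, 0, -0.011], "turn": [0, 0, 0], "fingers": 0.6},
    {"delta_pos": [0, 0, -0.014], "turn": [0, 0, 0], "fingers": 0.6},
  ],
)

```text
clock: 14.72
position: [0.4901, 0.3045, 0.1544]
ee_rot: [0.242, 0.97, -0.0, -0.0]
ft_force: [-0.1, 0.1, 0.2]
grip_width: 0.556
grasp_force: 82.2
```

Request:
move_arm(
  plan=[
    {"delta_pos": [0, 0, -0.015], "turn": [0, 0, 0], "fingers": 0.6},
    {"delta_pos": [0, 0, -0.035], "turn": [0, 0, 0], "fingers": 0.6},
    {"delta_pos": [0, 0, -0.06], "turn": [0, 0, 0], "fingers": 0.6},
    {"delta_pos": [0, 0, -0.085], "turn": [0, 0, 0], "fingers": 0.6},
    {"delta_pos": [0, 0, -0.095], "turn": [0, 0, 0], "fingers": 0.6},
    {"delta_pos": [0, 0, -0.095], "turn": [0, 0, 0], "fingers": 0.6},
    {"delta_pos": [0, 0, -0.095], "turn": [0, 0, 0], "fingers": 0.6},
    {"delta_pos": [0, 0, -0.095], "turn": [0, 0, 0], "fingers": 0.6},
  ],
)

```text
clock: 15.72
position: [0.4899, 0.3045, 0.2484]
ee_rot: [0.241, 0.97, -0.001, -0.0]
ft_force: [-0.1, -0.1, -1.2]
grip_width: 0.557
grasp_force: 82.4
```

```bash
python3 - <<'E'
from h import *
o=get_obs(); print(o["position"],o["joint_velocities"].round(3),o["ft_force"])
c,W=shot("scene","s6")
cv2.imwrite('pics/s6c.png',cv2.resize(c["color"][110:310,300:550,::-1],(750,600),interpolation=cv2.INTER_CUBIC))
E
```

```text
[0.48986113 0.30448082 0.24838435] [-0.    -0.     0.002 -0.005  0.002  0.002  0.001] [-0.11571092 -0.11068366 -1.21389078]
```

View pics/s6c.png

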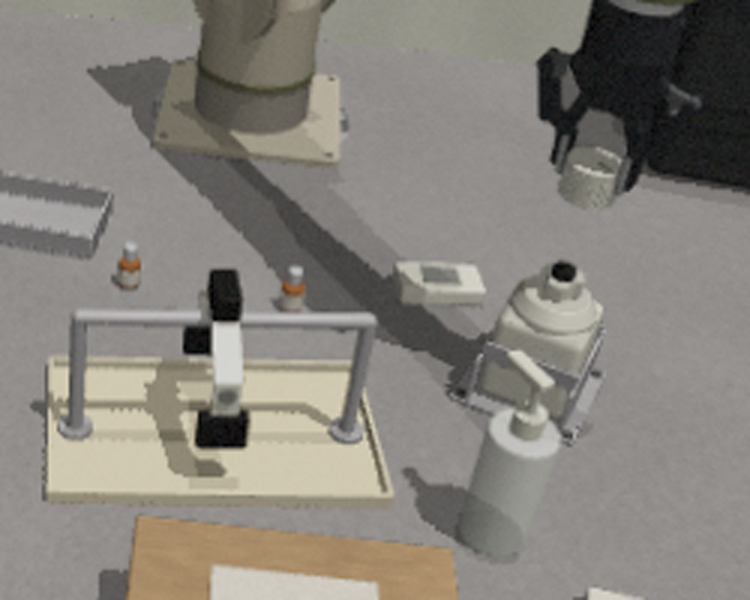

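The cap is held upright at (590,178), well above the open mouth with its black seal at (563,273). The frame still hangs at (228,360) and the bystanders are in place, so I'm handing in.

```bash
python3 -c "
from h import *
print(hand_in())"
```

```text
the job is handed in; nothing more can be done
None
```

The frame hangs astride the bar, let go; the cap was pressed, twisted free and is held still about 9 cm above the jug's mouth; the job was handed in at about 16 s on the robot's clock, and no verdict was returned.

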